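# Wind the counter's bell timer and set it to the red tab

## Task

Wind the bell timer clockwise by its knob, past the blue top mark, until it comes firmly up against its stop, and hold it there about half a second without forcing it. Then turn it back down until its yellow pointer stands at the red tab, and let go; leave the tab and the other things on the counter where they are.

Things in the scene. Friction and masses are not known exactly. Their poses are not given: they have to be found in the camera images.
- timer: bell timer screwed to the counter: round steel can, white dial face up, foot 156 mm across, can 136 mm across, face 45 mm above the counter, minute ticks every 6 degrees. Origin on the counter under the dial's axis; z up along the axis, x towards the top mark. Clockwise seen from above winds up, anticlockwise brings it down. Its end stop is hidden and differs from timer to timer: it can only be felt.
- top_mark (a point): the wide blue bar of the face (18 x 5 mm), the top mark; this point is 43 mm from the axis, on the face. The hidden end stop lets the pointer go 0.1 to 0.7 rad clockwise past it.
- pointer (a point): tip of the yellow pointer on the black dial disc (disc 72 mm across, its top 50 mm above the counter); 43 mm from the axis, 49 mm above the counter. It starts 0.06 to 1.2 rad anticlockwise of the top mark. The disc turns with a light drag of 0.06 N m and stays where it is left.
- tab_tip (a point): inner end of the red tab clipped on the rim (25 mm long radially, 5 mm wide, top 49 mm above the counter), which marks the minutes to set; this point is 43 mm from the axis, 49 mm above the counter, so the pointer tip meets it when set. It lies 0.3 to 0.75 rad anticlockwise of the top mark.
- knob_grip (a point): middle of the grip of the black bar-shaped knob that turns the dial: a bar 60 mm long (along the pointer's direction), 14 mm thick, underside 52 mm and top 86 mm above the counter; this point is on the dial's axis, 73 mm above the counter. Pinch it across its 14 mm, fingertips above the disc. It stays in line with the pointer when unloaded.
- knob_end (a point): top edge of the knob's bar at its pointer end, 30 mm from the axis, 86 mm above the counter. The knob drives the disc through a spring of 3.5 N m per rad in its hub: loaded, it runs ahead of the pointer by torque / 3.5; released, it springs back in line. Against the stop, 0.3 to 0.5 N m (0.09 to 0.14 rad ahead) is firm; over 0.6 N m (0.17 rad), either way, is forcing it.
- rest_mark (a point): point carried by the dial disc, where knob_end lies while the knob is unloaded (30 mm from the axis along the pointer's direction, 86 mm above the counter); the two part by 3 mm per 0.1 rad of spring twist.
- jar: bystander: amber glass jar, 60 mm across, 85 mm tall; origin at the middle of its underside.
- cup: bystander: aluminium cup, 72 mm across, 60 mm tall; origin at the middle of its underside.
- spoon: bystander: wooden spoon lying flat, 200 mm long; origin at the middle of its underside.
- mug: bystander: blue mug, 80 mm across, 90 mm tall; origin at the middle of its underside.
- can: bystander: food can, 72 mm across, 100 mm tall; origin at the middle of its underside.
- bowl: bystander: white bowl, 130 mm across, 55 mm tall; origin at the middle of its underside.
- oil: bystander: green bottle, 64 mm across, 200 mm tall; origin at the middle of its underside.

How it is judged:
By the outcome, as a careful person would: the job done as asked, in the order asked, and still so for the second after the job is handed in, with the robot touching nothing.
It also fails if it takes over 58 s, if anything falls off the work surface, if the arm or the gripper's body presses on something with over 40 N, if the wrist force passes 120 N, or if a joint passes its speed limit or range.

## Robot

A 6-joint arm with a two-finger parallel gripper is mounted at the origin on the work surface. World frame = base frame: x ahead of the robot, y to its left, z up, the work surface at z = 0. Lengths are in m, angles in rad, forces in N, time in s.
With the tool pointing down it reaches from about 0.225 to 0.875 m from the base axis. Payload 3.4 kg.
Tool frame: the origin (TCP) lies at the very end of the fingers, on their centre line; the grasp point (between the pads) lies 19 mm behind it (grasp_offset is the distance from the TCP to the grasp point, in m); y points along the fingers, z is the direction in which the jaws open and shut, and the axes are right-handed (so a half turn about y gives the same grasp; the last joint's range is limited). The gripper opens to 85 mm and grips with 20 to 120 N. Pads are 22 mm wide; open, the fingers measure 114 mm over their backs; the gripper's body (76 mm by 85 mm) begins 54 mm behind the grasp point. The pads swing forward as they close: fully open they stand 13 mm farther back than shut.
Start: joints at [-1.354, 0.276, 1.505, -0, 1.361, -0.121], TCP at [0.191, -0.543, 0.195] pointing down, gripper open.
Joint ranges: [-2.89, 2.89], [-0.75, 2.08], [0.22, 2.7], [-1.18, 4.32], [0.11, 2.71], [-2.7, 2.7]. Speed limits (rad/s): [2.57, 2.57, 3.14, 3.14, 3.14, 3.14].

## Interface

Orientations are given as a unit quaternion [w, x, y, z].
In Python, from rig import get_state, get_image, sign_off, grasp_offset gives the robot as it stands.
- The arm moves only by the shell command python3 -m jog 'ROWS' [FORCE]. ROWS is JSON, one flat list of numbers, 7 for each row, row after row: the closure in counts, from 0 (fully open) to 255 (shut), then the shift along the tool's x, y, z in cm, then the turn, a rotation vector about the tool's x, y, z in units of 8 degrees (1.0 is 8 degrees). In form: [jaw, tx, ty, tz, rx, ry, rz, jaw, tx, ty, tz, rx, ry, rz, ...]. A call has 1 to 12 rows; each row is the pose to reach, as a shift and turn from the pose commanded when the call began, along the tool's axes at that moment; what a row does not reach only later rows make up. A row lasts 1/8 s, in which the tool goes at most 62.5 mm and 10.7 degrees, less where a joint would pass 70% of its speed; a pose out of reach is approached as far as the arm can. A call with a gripper value outside its range is refused whole. The fingers move at their own pace and stop on an object; FORCE is the grip in N (left out, the last holds). Time passes only in rows, so rows that repeat a pose let the fingers close. It gives the time, the measured TCP pose, the force and the opening at its end, in the units of the state.
- get_state(): the state, without advancing time (a new reading comes with each control period).
- get_image(name): name is "scene" or "top"; returns a dict with "color" (384x512x3 uint8, blue, green, red), "mtx" (3x3 intrinsics, pixels), "R" (3x3) and "t" (3): a world point X has camera coordinates R X + t. Camera axes: x right, y down, z forward; pixel columns grow to the right and rows downward; lengths in m; the calibration is good to about 2 mm. A picture is of the moment at which its call begins. There is no depth.
- sign_off(): hands the job in, once; it reports no verdict.
The state is a dict: "clock": time; "qpos": joint angles; "qd": joint speeds; "effort": joint torques, N m; "position": TCP position; "ee_rot": TCP orientation; "contact_force": force on the tool from outside, world axes, zero at the start; "moment": the same for the moment, N m; "width": finger opening in m.
Only numpy, scipy, OpenCV 4.12 (cv2) and the standard library are available. Lean on these libraries where they do the work, as an engineer would, in place of code of your own. Each camera call takes 0.05 s, during which the arm holds its last target.

## Working session

There is one attempt and no reset: what is moved stays moved. The work goes in short steps, Python scripts to look and compute and a shell command to move; the robot and the scene stay as the last step left them, time stands still between calls to the robot, and variables do not carry over. Pictures are saved under pics/ and viewed, and the job is handed in when it is done.

```bash
mkdir -p pics; ls
python3 - <<'E'
from rig import get_state,get_image,grasp_offset
import cv2
print(grasp_offset,get_state())
for n in("scene","top"):
    d=get_image(n); cv2.imwrite(f"pics/{n}0.png",d["color"]); print(n,d["mtx"].tolist(),d["R"].tolist(),d["t"].tolist())
E
```

```text
pics
0.0187 {'clock': 0.0, 'qpos': array([-1.35393767e+00,  2.76598902e-01,  1.50610473e+00,  8.47991729e-06,
        1.36070495e+00, -1.21048464e-01]), 'qd': array([ 0.00031794, -0.00064313,  0.00079836, -0.00031851,  0.00141296,
       -0.00054597]), 'effort': array([-5.30035704e-04, -4.16777265e+01, -2.45806378e+01, -3.13323044e-04,
        1.09284170e-02,  8.09048316e-06]), 'position': array([ 0.19046621, -0.54192338,  0.19454886]), 'ee_rot': array([ 0.11887216, -0.11892779,  0.69767972, -0.69639686]), 'contact_force': array([-0.52702901, -0.05230674, -0.38900231]), 'moment': array([ 0.02823155, -0.00081326, -0.02349232]), 'width': 0.08501433282747017}
scene [[416.087586666563, 0.0, 260.527054023572], [0.0, 416.087586666563, 192.50480338548448], [0.0, 0.0, 1.0]] [[-0.3711014487587891, 0.9285617420659765, 0.007536968921697587], [0.7552471945558014, 0.3065383697111387, -0.5793409212289675], [-0.5402641852322984, -0.20930198055975502, -0.8150504837671373]] [0.2177428711382847, -0.37645093747304403, 1.617468478103789]
top [[373.6120665803296, 0.0, 258.88920142974325], [0.0, 373.6120665803296, 199.95615535105674], [0.0, 0.0, 1.0]] [[0.010907434500856796, -0.9999020070401724, 0.008775203111292902], [-0.9865687978293264, -0.012191528033155092, -0.16289068050018787], [0.16298170149500527, -0.006880622155860615, -0.9866050993262406]] [-0.008621014719210007, 0.5733933792813342, 1.1163826537148538]
```

View pics/scene0.png

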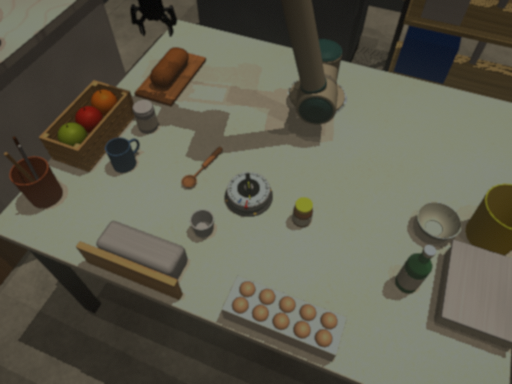

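View pics/top0.png

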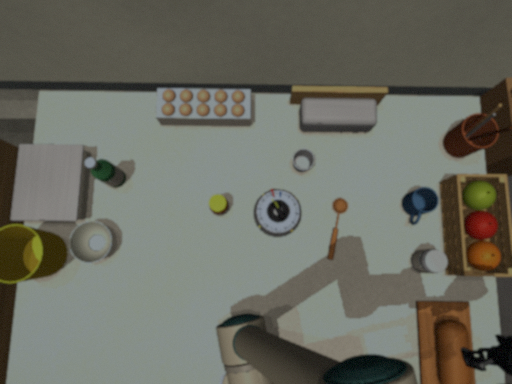

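The timer is at about (278,212) in the top view and (249,192) in the scene view. Next I'll take enlarged crops of both.

Run:
```python
import cv2
a=cv2.imread("pics/top0.png")[184:244,246:310]; b=cv2.imread("pics/scene0.png")[160:220,217:281]
cv2.imwrite("pics/c_top0.png",cv2.resize(a,None,fx=9,fy=9,interpolation=cv2.INTER_CUBIC))
cv2.imwrite("pics/c_sc0.png",cv2.resize(b,None,fx=9,fy=9,interpolation=cv2.INTER_CUBIC))
```

```text
(no output)
```

View pics/c_top0.png

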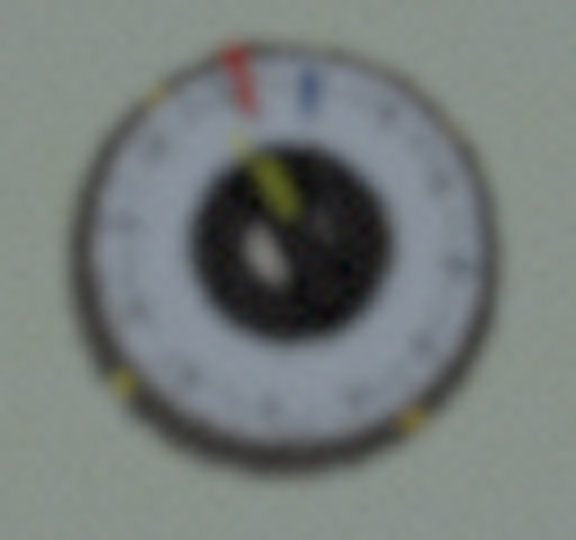

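View pics/c_sc0.png

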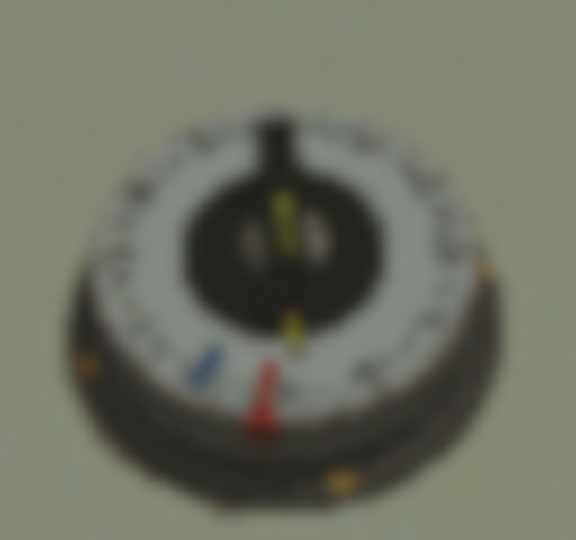

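```bash
cat > h.py <<'E'
import numpy as np, cv2
from rig import get_state,get_image
from scipy.optimize import least_squares
OFF={"top":(246,184),"scene":(217,160)}
def full(n,c,off=None,s=9):
    o=(off or OFF)[n]; return np.array([o[0]+(c[0]+.5)/s-.5,o[1]+(c[1]+.5)/s-.5])
def cam(n): return get_image(n)
def proj(d,X):
    p=np.atleast_2d(X)@np.array(d["R"]).T+np.array(d["t"]); p=p@np.array(d["mtx"]).T
    return p[:,:2]/p[:,2:]
def pt(x,y,a,r,z): return [x+r*np.cos(a),y+r*np.sin(a),z]
E
python3 - <<'E'
from h import *
D={n:cam(n) for n in("top","scene")}
obs=[("top",'k',43,.045,(308,117)),("top",'t',43,.049,(253,117)),("top",'p',43,.049,(240,142)),("top",'c',0,.050,(292,242)),("top",'c',0,.045,(289,245)),
("scene",'k',43,.045,(217,350)),("scene",'t',43,.049,(269,363)),("scene",'p',43,.049,(295,350)),("scene",'c',0,.045,(283,262)),
("top",'p',30,.086,(263,160))]
# knob end approx
ia={'k':2,'t':3,'p':4}
def res(v,out=False):
    r=[]
    for n,k,rad,z,c in obs:
        a=v[ia[k]] if k!='c' else 0
        X=pt(v[0],v[1],a,rad/1000,z); r.append(proj(D[n],X)[0]-full(n,c))
    return np.array(r) if out else np.ravel(r)
s=least_squares(res,[.5,-.05,0,.3,.5]);print(s.x);print(res(s.x,True).round(2))
print("rel",s.x[3:]-s.x[2])
E
```

```text
[ 0.54078432 -0.06192593 -0.11836215  0.31346765  0.50316331]
[[-0.05  0.6 ]
 [ 0.26  0.87]
 [-0.7  -0.91]
 [ 0.17  0.01]
 [ 0.41 -0.1 ]
 [ 0.13 -0.21]
 [ 0.05 -0.99]
 [-0.18  0.4 ]
 [-0.29 -0.34]
 [-0.68 -1.21]]
rel [0.4318298  0.62152546]
```

```bash
cat >> h.py <<'E'
from scipy.spatial.transform import Rotation as Ro
def toolR(s): 
    w,x,y,z=s["ee_rot"]; return Ro.from_quat([x,y,z,w]).as_matrix()
def plan(target,jawang):
    s=get_state(); R=toolR(s); d=R.T@(np.array(target)-s["position"])*100
    # target R: y down, z at jawang
    for k in (0,np.pi):
        a=jawang+k; z=np.array([np.cos(a),np.sin(a),0]); y=np.array([0,0,-1.]); x=np.cross(y,z)
        rv=Ro.from_matrix(R.T@np.c_[x,y,z]).as_rotvec()
        print("shift cm",d.round(3),"rot units",(np.degrees(rv)/8).round(3))
E
python3 - <<'E'
from h import *
s=get_state();print(toolR(s).round(3))
plan([.541,-.062,.13],.50+np.pi/2)
E
```

```text
[[-0.943 -0.     0.331]
 [-0.331  0.001 -0.943]
 [-0.    -1.    -0.001]]
shift cm [-48.987   6.529 -33.684] rot units [2.0000e-03 2.1338e+01 1.1000e-02]
shift cm [-48.987   6.529 -33.684] rot units [ 7.000e-03 -1.162e+00 -1.000e-03]
```

```bash
python3 -m jog '[0,-16,0,-11,0,-0.4,0, 0,-49,0,-33.7,0,-1.16,0, 0,-49,0,-33.7,0,-1.16,0, 0,-49,0,-33.7,0,-1.16,0, 0,-49,0,-33.7,0,-1.16,0, 0,-49,0,-33.7,0,-1.16,0, 0,-49,0,-33.7,0,-1.16,0, 0,-49,0,-33.7,0,-1.16,0, 0,-49,0,-33.7,0,-1.16,0, 0,-49,0,-33.7,0,-1.16,0, 0,-49,0,-33.7,0,-1.16,0, 0,-49,0,-33.7,0,-1.16,0]' 60
python3 - <<'E'
from h import *
s=get_state();print(s["qpos"].round(3),toolR(s).round(3))
plan([.541,-.062,.057],.50+np.pi/2)
for n in("top","scene"):
    im=get_image(n)["color"]; cv2.imwrite(f"pics/{n}1.png",im)
    o=OFF[n]; c=im[o[1]-20:o[1]+80,o[0]-20:o[0]+84]
    cv2.imwrite(f"pics/c_{n}1.png",cv2.resize(c,None,fx=5,fy=5,interpolation=cv2.INTER_CUBIC))
E
```

```text
clock: 1.7
position: [0.5405, -0.0626, 0.1951]
ee_rot: [-0.174, 0.175, -0.685, 0.685]
contact_force: [-0.7, 0.2, -0.4]
width: 0.0853
[-2.430e-01  2.300e-01  1.569e+00 -1.000e-03  1.343e+00  8.280e-01] [[-0.878 -0.001  0.479]
 [-0.479 -0.001 -0.878]
 [ 0.001 -1.    -0.   ]]
shift cm [-0.09 13.81 -0.03] rot units [ 1.60e-02 -2.25e+01 -0.00e+00]
shift cm [-0.09 13.81 -0.03] rot units [0.   0.   0.01]
```

```bash
python3 -c "
import cv2,numpy as np
a=cv2.imread('pics/c_top1.png');b=cv2.imread('pics/c_scene1.png')
cv2.imwrite('pics/j1.png',cv2.resize(np.hstack([a,b]),None,fx=.77,fy=.77))"
```

```text
(no output)
```

View pics/j1.png

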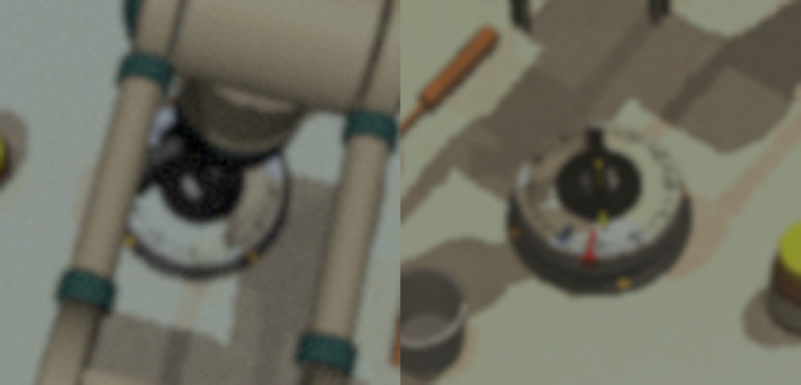

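The pointer tip is still just left of the tab and the timer hasn't moved. I'll descend and pinch.

```bash
python3 -m jog '[0,-0.1,5,0,0,0,0, 0,-0.1,9,0,0,0,0, 0,-0.1,12,0,0,0,0, 0,-0.1,13.2,0,0,0,0, 0,-0.1,13.7,0,0,0,0, 0,-0.1,13.7,0,0,0,0]'
python3 -c "
from h import *
s=get_state();print(s['contact_force'],s['moment'])
im=get_image('scene')['color'];c=im[120:240,180:320];cv2.imwrite('pics/s2.png',cv2.resize(c,None,fx=5,fy=5,interpolation=cv2.INTER_CUBIC))"
```

```text
clock: 2.55
position: [0.5427, -0.0622, 0.0592]
ee_rot: [-0.175, 0.174, -0.685, 0.685]
contact_force: [0.4, 0.3, 0.2]
width: 0.0855
[0.44570342 0.28539061 0.15572823] [ 0.02580114  0.04968586 -0.04779286]
```

View pics/s2.png

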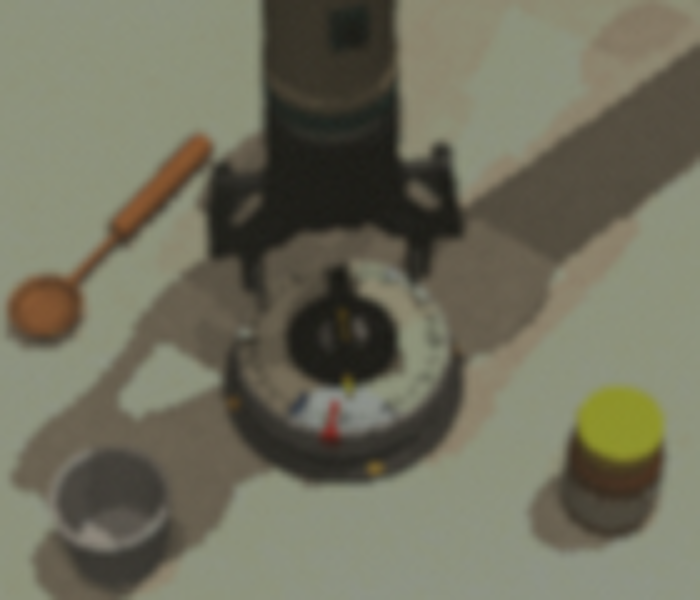

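```bash
python3 -m jog '[255,0,0.1,0,0,0,0, 255,0,0.1,0,0,0,0, 255,0,0.1,0,0,0,0, 255,0,0.1,0,0,0,0, 255,0,0.1,0,0,0,0, 255,0,0.1,0,0,0,0]' 25
python3 -c "
from h import *
s=get_state();print(s['position'],s['width'],s['contact_force'],s['moment'])
im=get_image('scene')['color'];c=im[150:230,200:300];cv2.imwrite('pics/s3.png',cv2.resize(c,None,fx=7,fy=7,interpolation=cv2.INTER_CUBIC))"
```

```text
clock: 3.35
position: [0.5421, -0.0617, 0.0574]
ee_rot: [-0.175, 0.175, -0.685, 0.685]
contact_force: [0.7, 0.2, -1.4]
width: -0.0004
[ 0.54207433 -0.06169729  0.05736353] -0.00035548051113381076 [ 0.74866971  0.16248744 -1.3532711 ] [-0.03604415 -0.00512806  0.01237571]
```

View pics/s3.png

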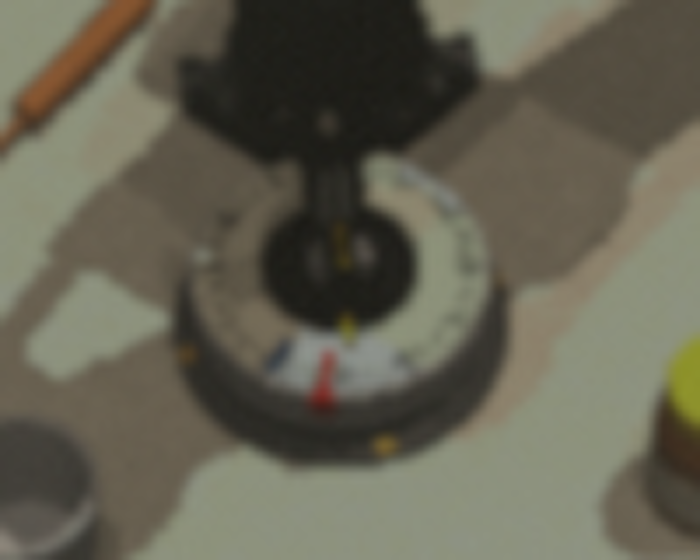

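The gripper closed on nothing (width 0): the fingers are behind the knob, on the robot's side. I'll check where the calibration puts the TCP.

```bash
python3 -c "
from h import *
for n in('scene','top'):
    d=get_image(n); 
    for X in([.542,-.062,.057],[.541,-.062,.05],[.541,-.062,.086],[.542,-.062,.12]):
        p=proj(d,X)[0]; print(n,X,p.round(1), ((p-[200,150])*7).round() if n=='scene' else '')
    cv2.imwrite('pics/%s4.png'%n,d['color'])
c=cv2.imread('pics/top4.png')[160:270,220:340];cv2.imwrite('pics/t4.png',cv2.resize(c,None,fx=5,fy=5,interpolation=cv2.INTER_CUBIC))
"
```

```text
scene [0.542, -0.062, 0.057] [247.5 186.3] [332. 254.]
scene [0.541, -0.062, 0.05] [247.6 187.4] [333. 262.]
scene [0.541, -0.062, 0.086] [247.4 180.5] [332. 213.]
scene [0.542, -0.062, 0.12] [247.1 173.8] [330. 167.]
top [0.542, -0.062, 0.057] [278.3 209.8] 
top [0.541, -0.062, 0.05] [278.2 210.4] 
top [0.541, -0.062, 0.086] [278.9 208.8] 
top [0.542, -0.062, 0.12] [279.6 206.8]
```

View pics/t4.png

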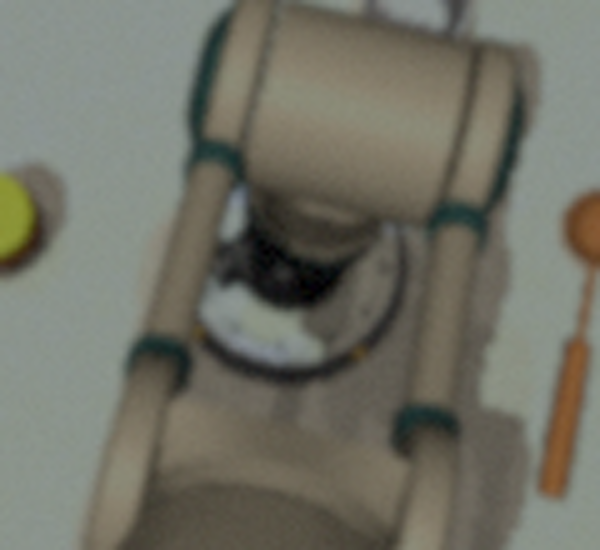

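```bash
python3 -c "
from h import *
d=get_image('scene');e=get_image('top')
for X in([.1905,-.542,.1945],[.1905,-.542,.2075],[.1905,-.542,.25]):
    print(proj(d,X),proj(e,X))
a=cv2.imread('pics/scene0.png')[0:60,110:190];b=cv2.imread('pics/top0.png')[320:380,432:512]
s4=d['color'][150:210,207:287]
cv2.imwrite('pics/j5.png',cv2.resize(np.hstack([a,b]),None,fx=5,fy=5,interpolation=cv2.INTER_CUBIC))
cv2.imwrite('pics/j5b.png',np.clip(cv2.resize(s4,None,fx=10,fy=10,interpolation=cv2.INTER_CUBIC)*2.2,0,255).astype('uint8'))
"
```

```text
[[160.07268558  47.6981115 ]] [[468.08156521 340.31505445]]
[[159.37103728  44.49832854]] [[470.96151088 341.38123096]]
[[157.00433139  33.70525013]] [[480.9466898 345.0778157]]
```

View pics/j5.png

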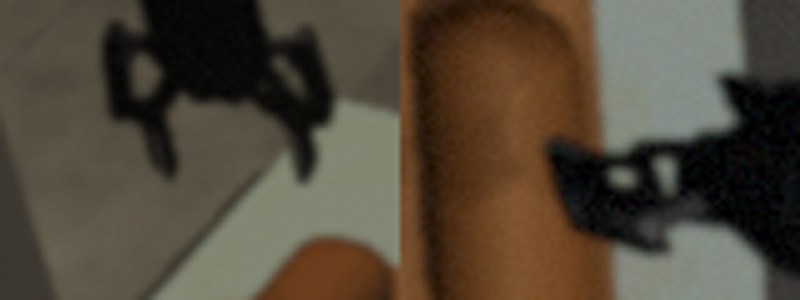

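View pics/j5b.png

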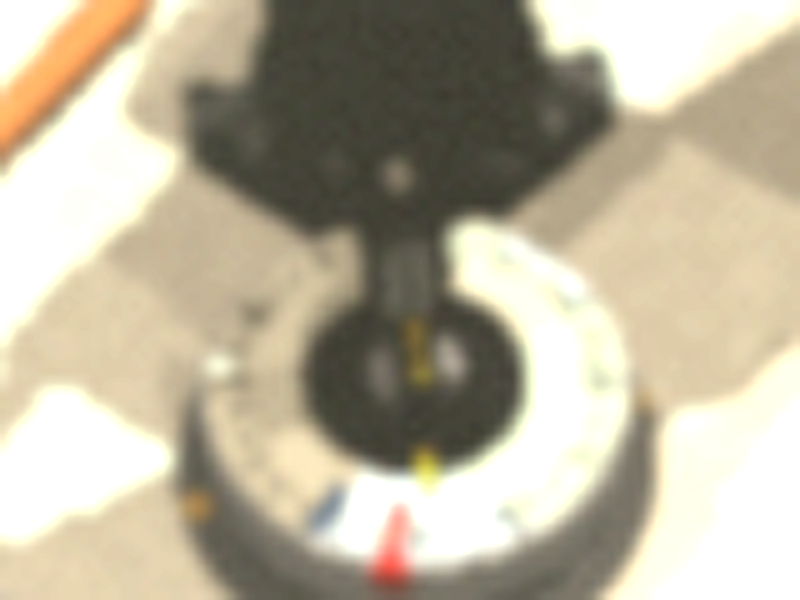

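```bash
cat >> h.py <<'E'
def tri(d,e,p,q):
    P=[np.array(c["mtx"])@np.c_[c["R"],c["t"]] for c in(d,e)]
    X=cv2.triangulatePoints(P[0],P[1],np.array(p,float),np.array(q,float)); X=(X[:3]/X[3]).ravel()
    return X,proj(d,X)[0]-p,proj(e,X)[0]-q
E
python3 -c "
from h import *
d=get_image('scene');e=get_image('top')
print(tri(d,e,(144,35),(485,368)))
print(tri(d,e,(171,35),(463,350)))
s=get_state();print(s['position'],s['ee_rot'],s['qpos'])
print(s['contact_force'],s['clock'])
"
```

```text
(array([ 0.13376888, -0.61621226,  0.18373803]), array([6.60916524, 1.71603076]), array([11.23919998, -5.17067713]))
(array([ 0.17808231, -0.49617272,  0.24947672]), array([-0.37360291, -0.11387085]), array([-0.62840691,  0.2454359 ]))
[ 0.54205177 -0.06175248  0.05737467] [-0.1748167   0.17484443 -0.68513198  0.6851735 ] [-2.40937357e-01  3.45990855e-01  1.77423499e+00 -8.23983470e-05
  1.02137371e+00  8.30224425e-01]
[ 0.3728797  0.8167232 -0.2249303] 3.7
```

Triangulating an open fingertip from the start pictures gives (0.178, -0.496, 0.249). The x and y agree with the reported TCP, but the tip is about 42 mm higher than the state implies. So the fingers really end about 30 mm above the reported TCP when shut, and they closed just above the knob. I'll open and go down in steps, checking with pictures and force.

```bash
python3 -m jog '[0,0,0,0,0,0,0, 0,0,0,0,0,0,0, 0,0,0,0,0,0,0, 0,0,0,0,0,0,0, 0,0,1,0,0,0,0, 0,0,1.5,0,0,0,0, 0,0,1.5,0,0,0,0]'
python3 -c "
from h import *
s=get_state();print(s['contact_force'],s['width'])
d=get_image('scene');im=d['color'];c=im[140:210,197:297];cv2.imwrite('pics/s6.png',np.clip(cv2.resize(c,None,fx=8,fy=8,interpolation=cv2.INTER_CUBIC)*1.8,0,255).astype('uint8'))
P=s['position'];R=toolR(s)
for h in(0.043,.0):
  for k in(-.0425,.0425):
    X=P-R[:,1]*h+R[:,2]*k; print(h,((proj(d,X)[0]-[197,140]+.5)*8-.5).round())
"
```

```text
clock: 4.58
position: [0.5414, -0.0616, 0.0416]
ee_rot: [0.174, -0.175, 0.685, -0.685]
contact_force: [-1.0, 0.3, -0.8]
width: 0.0853
[-0.95577874  0.32785878 -0.7841825 ] 0.08528452630522192
0.043 [518. 321.]
0.043 [296. 341.]
0.0 [517. 387.]
0.0 [301. 407.]
```

View pics/s6.png

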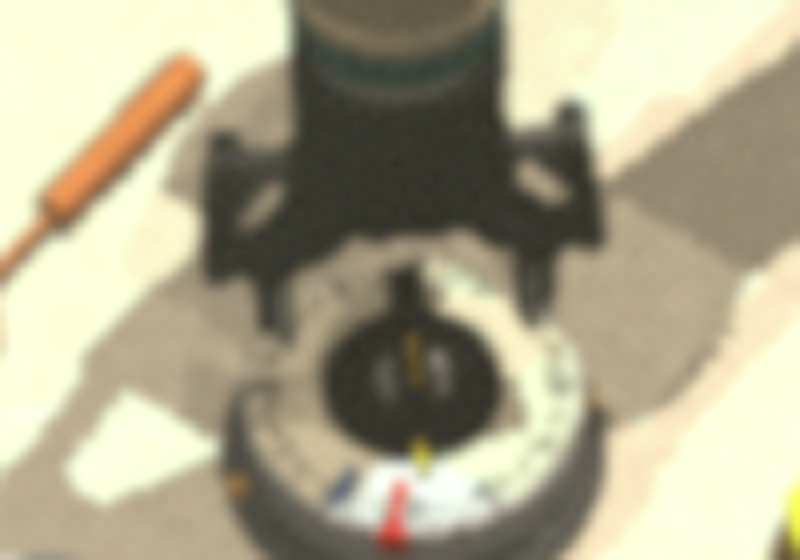

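The tips are at about (278,330) and (533,318) in this crop, which matches a tip 43 mm behind the reported TCP. I'll go down another 1.4 cm and close.

```bash
python3 -m jog '[0,0,0.8,0,0,0,0, 0,0,1.3,0,0,0,0, 0,0,1.3,0,0,0,0, 255,0,1.3,0,0,0,0, 255,0,1.3,0,0,0,0, 255,0,1.3,0,0,0,0, 255,0,1.3,0,0,0,0, 255,0,1.3,0,0,0,0, 255,0,1.3,0,0,0,0]' 25
python3 -c "
from h import *
s=get_state();print(s['position'],s['contact_force'],s['moment'],s['width'])
d=get_image('scene');im=d['color'];c=im[140:210,197:297];cv2.imwrite('pics/s7.png',np.clip(cv2.resize(c,None,fx=8,fy=8,interpolation=cv2.INTER_CUBIC)*1.8,0,255).astype('uint8'))
"
```

```text
clock: 5.75
position: [0.5412, -0.0602, 0.0297]
ee_rot: [0.174, -0.175, 0.686, -0.684]
contact_force: [-1.7, 5.2, 4.2]
width: 0.0131
[ 0.54119268 -0.06020465  0.0297345 ] [-1.72699053  5.1960833   4.17577545] [ 0.74306738  0.39950597 -0.02891876] 0.013074371331514926
```

View pics/s7.png

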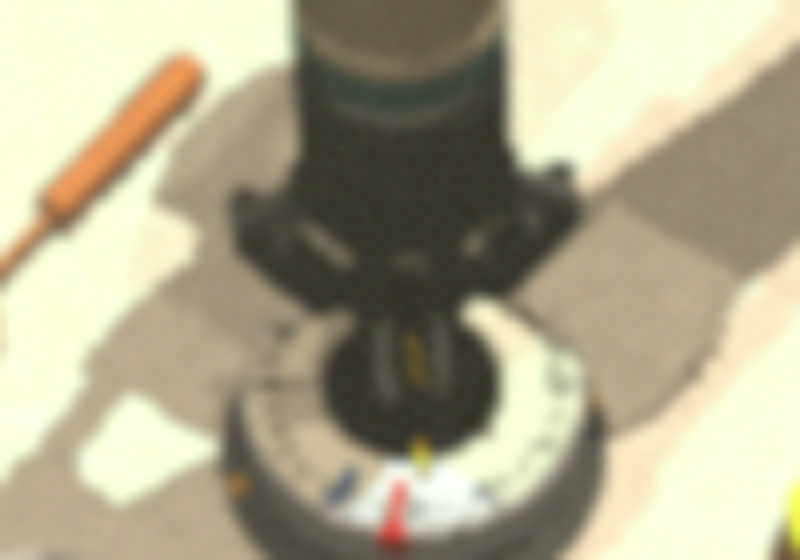

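The knob is held at 13 mm opening. There's a side force of about 5 N in +y, so I'll recentre by about 2 mm and firm up the grip.

```bash
python3 -m jog '[255,-0.1,-0.1,-0.18,0,0,0, 255,-0.1,-0.1,-0.18,0,0,0, 255,-0.1,-0.1,-0.18,0,0,0]' 60
python3 -c "
from h import *
s=get_state();print(s['position'],s['contact_force'],s['moment'],s['width'])
"
```

```text
clock: 6.18
position: [0.5412, -0.0599, 0.03]
ee_rot: [0.174, -0.176, 0.685, -0.685]
contact_force: [-2.6, -0.7, -2.1]
width: 0.0124
[ 0.54122912 -0.05987831  0.02996678] [-2.62892164 -0.69682255 -2.10362564] [-0.18699505  0.4190356  -0.04109009] 0.012412351434532188
```

```bash
python3 -m jog '[255,0,0,0,0,0.4,0, 255,0,0,0,0,0.9,0, 255,0,0,0,0,1.4,0, 255,0,0,0,0,1.9,0, 255,0,0,0,0,2.4,0, 255,0,0,0,0,2.9,0, 255,0,0,0,0,3.4,0, 255,0,0,0,0,3.9,0, 255,0,0,0,0,4.3,0, 255,0,0,0,0,4.3,0]'
cat > st.py <<'E'
from h import *
import sys
s=get_state();R=toolR(s)
h=np.arctan2(R[1,2],R[0,2]); psi=(h+np.pi/2)
print('knob/tool psi',psi.round(3),'pos',s['position'].round(4),'F',s['contact_force'].round(1),'M',s['moment'].round(3),'w',s['width'].round(4),'q6',s['qpos'][5].round(3))
if len(sys.argv)>1:
    d=get_image('scene');im=d['color'];cv2.imwrite('pics/%s_raw.png'%sys.argv[1],im);c=im[140:210,197:297];cv2.imwrite('pics/%s.png'%sys.argv[1],np.clip(cv2.resize(c,None,fx=8,fy=8,interpolation=cv2.INTER_CUBIC)*1.8,0,255).astype('uint8'))
E
python3 st.py s8
```

```text
clock: 7.42
position: [0.5412, -0.0603, 0.03]
ee_rot: [0.036, -0.034, -0.706, 0.707]
contact_force: [-3.5, -2.8, -2.7]
width: 0.0125Traceback (most recent call last):
  File "st.py", line 5, in <module>
    print('knob/tool psi',psi.round(3),'pos',s['position'].round(4),'F',s['contact_force'].round(1),'M',s['moment'].round(3),'w',s['width'].round(4),'q6',s['qpos'][5].round(3))
                                                                                                                                 ^^^^^^^^^^^^^^^^
AttributeError: 'float' object has no attribute 'round'
```

```bash
sed -i "s/s\['width'\].round(4)/round(s['width'],4)/" st.py; python3 st.py s8
```

```text
knob/tool psi -0.099 pos [ 0.5412 -0.0603  0.03  ] F [-3.5 -2.8 -2.7] M [-0.577  0.538  0.01 ] w 0.0125 q6 1.434
```

View pics/s8.png

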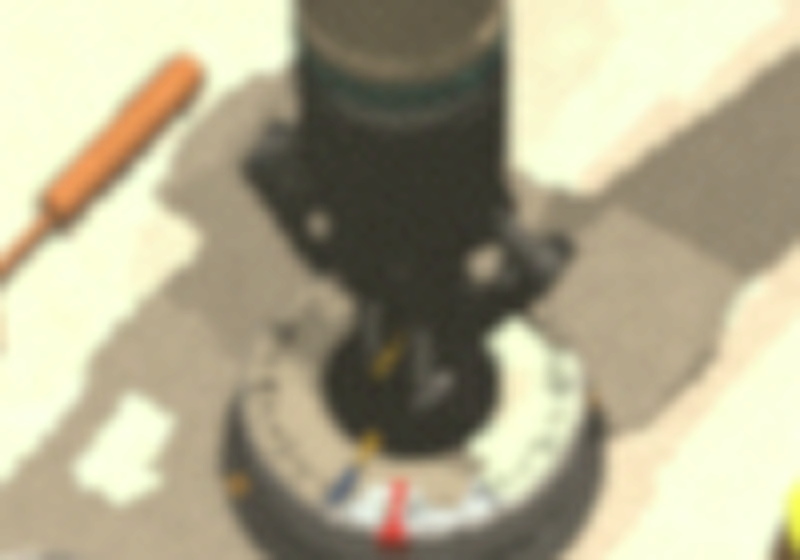

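The pointer tip (370,442) has followed the knob to the blue mark. From here I'll use small steps and watch Mz.

```bash
python3 -m jog '[255,0,0,0,0,0.25,0, 255,0,0,0,0,0.5,0, 255,0,0,0,0,0.75,0, 255,0,0,0,0,0.75,0]' | head -1; python3 st.py
python3 -m jog '[255,0,0,0,0,0.25,0, 255,0,0,0,0,0.5,0, 255,0,0,0,0,0.5,0]' | head -1; python3 st.py
```

```text
clock: 7.98
knob/tool psi -0.206 pos [ 0.5412 -0.0603  0.03  ] F [-4.  -4.7 -3.6] M [-0.91   0.712  0.024] w 0.0126 q6 1.54
clock: 8.35
knob/tool psi -0.276 pos [ 0.5412 -0.0604  0.03  ] F [-5.3 -4.1 -4. ] M [-0.945  0.733  0.029] w 0.0125 q6 1.61
```

```bash
python3 -m jog '[255,0.1,0,0.16,0,0.25,0, 255,0.1,0,0.16,0,0.5,0, 255,0.1,0,0.16,0,0.5,0]' | head -1; python3 st.py
python3 -m jog '[255,0,0,0,0,0.25,0, 255,0,0,0,0,0.5,0, 255,0,0,0,0,0.5,0]' | head -1; python3 st.py
```

```text
clock: 8.72
knob/tool psi -0.346 pos [ 0.541  -0.0607  0.0301] F [-0.5 -0.5 -7.5] M [-0.261  0.115  0.027] w 0.0126 q6 1.676
clock: 9.1
knob/tool psi -0.415 pos [ 0.5408 -0.0607  0.0301] F [  0.8  -0.5 -10.5] M [-0.202 -0.029  0.029] w 0.0127 q6 1.746
```

```bash
python3 -m jog '[255,0,0.1,0,0,0.25,0, 255,0,0.1,0,0,0.5,0, 255,0,0.1,0,0,0.5,0]' | head -1; python3 st.py s9
```

```text
clock: 9.48
knob/tool psi -0.485 pos [ 0.5409 -0.0609  0.03  ] F [-1.5  0.7 -1.2] M [-0.048  0.294  0.069] w 0.0126 q6 1.816
```

View pics/s9.png

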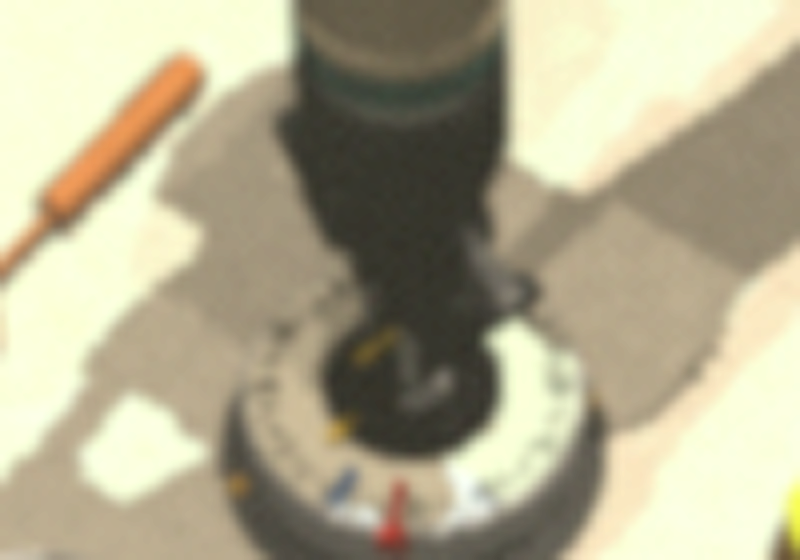

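```bash
python3 -m jog '[255,0,0,0,0,0.25,0, 255,0,0,0,0,0.25,0]' | head -1; python3 st.py; python3 -m jog '[255,0,0,0,0,0.25,0, 255,0,0,0,0,0.25,0]' | head -1; python3 st.py
python3 -c "
from h import *
d=get_image('scene')
for a in np.arange(-.9,.6,.1):print(a.round(2),((proj(d,pt(.541,-.0605,a,.043,.049))[0]-[197,140]+.5)*8-.5).round())"
```

```text
clock: 9.78
knob/tool psi -0.52 pos [ 0.5409 -0.0609  0.0299] F [-2.1  0.6  1.7] M [0.045 0.358 0.006] w 0.0127 q6 1.851
clock: 10.02
knob/tool psi -0.555 pos [ 0.5409 -0.061   0.0299] F [-1.2  1.1  5.2] M [0.069 0.526 0.039] w 0.0124 q6 1.886
-0.9 [305. 411.]
-0.8 [309. 419.]
-0.7 [313. 428.]
-0.6 [318. 435.]
-0.5 [325. 443.]
-0.4 [332. 450.]
-0.3 [340. 456.]
-0.2 [349. 461.]
-0.1 [359. 466.]
-0.0 [369. 470.]
0.1 [379. 473.]
0.2 [390. 475.]
0.3 [401. 476.]
0.4 [412. 476.]
0.5 [424. 476.]
```

```bash
python3 -m jog '[255,0,-0.05,0,0,0.25,0, 255,0,-0.05,0,0,0.25,0]' | head -1; python3 st.py; python3 -m jog '[255,0,0,0,0,0.25,0, 255,0,0,0,0,0.25,0]' | head -1; python3 st.py
```

```text
clock: 10.32
knob/tool psi -0.59 pos [ 0.5409 -0.061   0.0299] F [-1.3  0.1  2.7] M [0.051 0.364 0.005] w 0.013 q6 1.921
clock: 10.58
knob/tool psi -0.625 pos [ 0.5408 -0.061   0.0299] F [-0.9  0.1  1.1] M [0.063 0.329 0.07 ] w 0.0127 q6 1.955
```

```bash
python3 -m jog '[255,0,0,0,0,0.25,0, 255,0,0,0,0,0.25,0]' | head -1; python3 st.py s10
```

```text
clock: 10.82
knob/tool psi -0.66 pos [ 0.5408 -0.061   0.0299] F [-0.7  0.5  2.5] M [ 0.032  0.317 -0.008] w 0.0127 q6 1.99
```

View pics/s10.png

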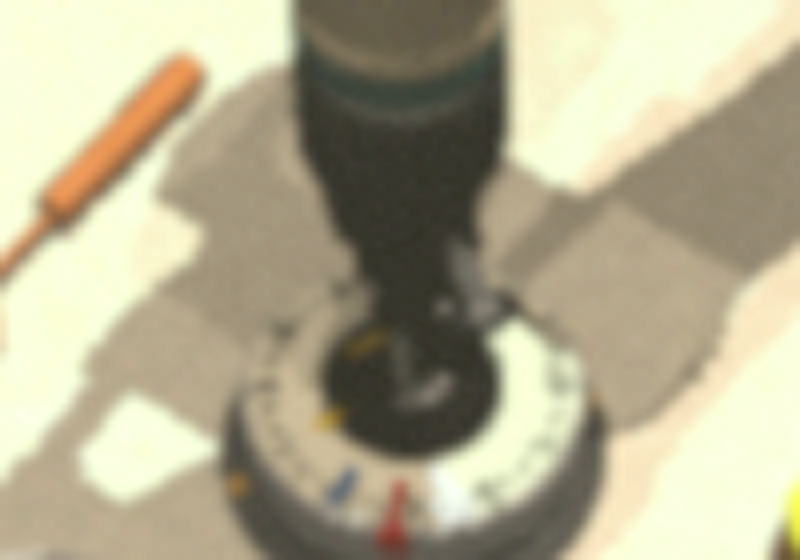

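```bash
python3 -m jog '[255,0,0,0,0,0.25,0, 255,0,0,0,0,0.25,0]' | head -1; python3 st.py;  python3 -m jog '[255,0,0,0,0,0.25,0, 255,0,0,0,0,0.25,0]' | head -1; python3 st.py
```

```text
clock: 11.12
knob/tool psi -0.694 pos [ 0.5408 -0.061   0.0299] F [-1.   1.   2.4] M [-0.054  0.25   0.091] w 0.0126 q6 2.025
clock: 11.38
knob/tool psi -0.729 pos [ 0.5407 -0.061   0.0299] F [-1.2 -0.2  1.2] M [-0.007  0.315  0.249] w 0.0128 q6 2.06
```

```bash
python3 -m jog '[255,0,0,0,0,0.25,0, 255,0,0,0,0,0.25,0]' | head -1; python3 st.py
```

```text
clock: 11.62
knob/tool psi -0.764 pos [ 0.5407 -0.061   0.0299] F [-0.7  0.4  1.1] M [-0.055  0.308  0.276] w 0.0129 q6 2.095
```

Mz is rising at about psi -0.69, so this is the stop. I'll average a few readings before loading it further.

```bash
for i in 1 2; do python3 -m jog '[255,0,0,0,0,0,0]' >/dev/null; python3 st.py; done; python3 st.py s11
```

```text
knob/tool psi -0.764 pos [ 0.5407 -0.061   0.0299] F [-0.1  0.   1.8] M [-0.071  0.336  0.297] w 0.0129 q6 2.094
knob/tool psi -0.764 pos [ 0.5407 -0.061   0.0299] F [-1.4  0.5  2. ] M [-0.088  0.363  0.365] w 0.0127 q6 2.095
knob/tool psi -0.764 pos [ 0.5407 -0.061   0.0299] F [-1.4  0.5  2. ] M [-0.088  0.363  0.365] w 0.0127 q6 2.095
```

View pics/s11.png

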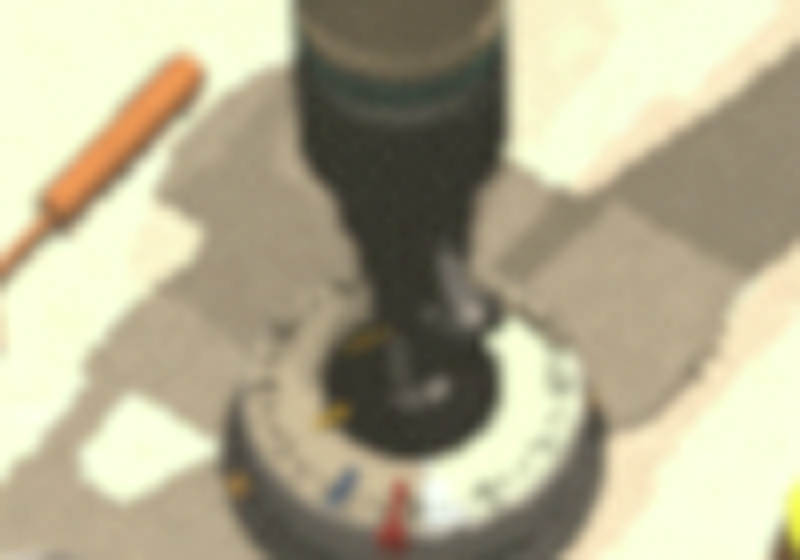

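Torque averages about 0.31–0.33 N m and the pointer has stopped moving. I'll add a small step to reach about 0.4 and hold there.

```bash
python3 -m jog '[255,0,0,0,0,0.07,0, 255,0,0,0,0,0.14,0, 255,0,0,0,0,0.14,0]' | head -1; python3 st.py; for i in 1 2 3 4; do python3 -m jog '[255,0,0,0,0,0,0]' >/dev/null; python3 st.py; done
```

```text
clock: 12.3
knob/tool psi -0.783 pos [ 0.5406 -0.061   0.0299] F [-0.7 -0.6  2.6] M [-0.134  0.324  0.366] w 0.0128 q6 2.114
knob/tool psi -0.783 pos [ 0.5407 -0.061   0.0299] F [-1.1 -1.1  2.3] M [-0.156  0.245  0.353] w 0.0124 q6 2.114
knob/tool psi -0.783 pos [ 0.5407 -0.061   0.0299] F [-1.  -0.   3.2] M [-0.174  0.38   0.375] w 0.0129 q6 2.114
knob/tool psi -0.783 pos [ 0.5407 -0.061   0.0299] F [-0.8 -1.5  2.2] M [-0.159  0.365  0.39 ] w 0.0126 q6 2.114
knob/tool psi -0.783 pos [ 0.5407 -0.061   0.0299] F [-0.1 -0.8  2.6] M [-0.165  0.392  0.395] w 0.0123 q6 2.114
```

```bash
python3 -m jog '[255,0,0,0,0,0,0, 255,0,0,0,0,0,0]' >/dev/null; python3 st.py; python3 -m jog '[255,0,0,0,0,-0.4,0, 255,0,0,0,0,-1,0, 255,0,0,0,0,-1.8,0, 255,0,0,0,0,-2.6,0, 255,0,0,0,0,-3.4,0, 255,0,0,0,0,-4.2,0, 255,0,0,0,0,-5,0, 255,0,0,0,0,-5.7,0, 255,0,0,0,0,-6.3,0, 255,0,0,0,0,-6.8,0, 255,0,0,0,0,-7.1,0, 255,0,0,0,0,-7.1,0]'|head -1;python3 st.py s12
```

```text
knob/tool psi -0.783 pos [ 0.5407 -0.061   0.0299] F [-1.  -0.9  2.9] M [-0.196  0.36   0.371] w 0.0125 q6 2.114
clock: 14.55
knob/tool psi 0.206 pos [ 0.5411 -0.0603  0.0299] F [-0.3  1.7  1. ] M [ 0.249  0.069 -0.045] w 0.0127 q6 1.124
```

View pics/s12.png

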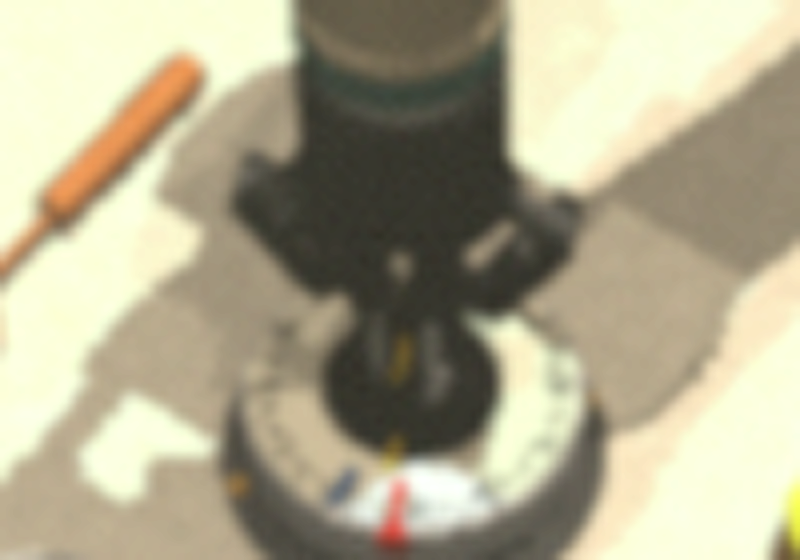

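```bash
cat > ang.py <<'E'
from h import *
import sys
d=get_image('scene'); K=np.array(d['mtx']);R=np.array(d['R']);t=np.array(d['t'])
C=np.array([.541,-.0605])
def ray(p,z):
    v=R.T@np.linalg.solve(K,[p[0],p[1],1]); o=-R.T@t; return (o+v*(z-o[2])/v[2])[:2]
def an(f):
    im=(cv2.imread(f) if isinstance(f,str) else f).astype(float)
    b,g,r=im[...,0],im[...,1],im[...,2]
    out=[]
    for nm,w in(('red',np.clip(r-np.maximum(g,b)*1.0-12,0,None)),('yel',np.clip(np.minimum(r,g*1.15)-b-22,0,None))):
        P=[];W=[];
        for y in range(160,215):
            for x in range(225,275):
                if w[y,x]<=0: continue
                q=ray((x,y),.049)-C; rad=np.hypot(*q)
                lo,hi=(.036,.070) if nm=='red' else (.033,.047)
                if nm=='yel' and r[y,x]-g[y,x]>40: continue
                if lo<rad<hi and abs(np.arctan2(q[1],q[0]))<1.2: P.append(q);W.append(w[y,x])
        if not W: out.append((nm,None));continue
        q=np.average(P,axis=0,weights=W); out.append((nm,round(float(np.arctan2(q[1],q[0])),3),round(float(np.hypot(*q)),4),len(W)))
    return out
if __name__=='__main__':
    for f in sys.argv[1:]: print(f,an('pics/%s.png'%f))
E
python3 ang.py scene0 scene1 scene4 s8_raw s9_raw s10_raw s11_raw s12_raw
```

```text
scene0 [('red', 0.29, 0.061, 21), ('yel', 0.504, 0.0362, 4)]
scene1 [('red', 0.289, 0.0602, 27), ('yel', 0.064, 0.0374, 34)]
scene4 [('red', 0.289, 0.0609, 24), ('yel', -0.165, 0.0356, 33)]
s8_raw [('red', 0.287, 0.0593, 33), ('yel', -0.181, 0.0362, 74)]
s9_raw [('red', 0.276, 0.0603, 30), ('yel', -0.367, 0.0367, 70)]
s10_raw [('red', 0.277, 0.0591, 31), ('yel', -0.488, 0.0371, 63)]
s11_raw [('red', 0.285, 0.0598, 26), ('yel', -0.496, 0.0374, 60)]
s12_raw [('red', 0.29, 0.0609, 23), ('yel', -0.363, 0.0375, 51)]
```

```bash
sed -i "s/b-22,0/b-45,0/; s/lo,hi=(.036,.070)/lo,hi=(.040,RH)/; s/^C=/RH=.070\nC=/" ang.py
python3 ang.py scene0 scene1 scene4 s8_raw s9_raw s10_raw s11_raw s12_raw; sed "s/RH=.070/RH=.056/" ang.py > ang2.py;echo; python3 ang2.py scene0 s12_raw s11_raw
python3 -c "
import cv2
im=cv2.imread('pics/s12_raw.png');print(im[193:203,243:253].tolist())"
```

```text
scene0 [('red', 0.29, 0.061, 21), ('yel', 0.478, 0.0352, 1)]
scene1 [('red', 0.289, 0.0602, 27), ('yel', 0.478, 0.0352, 1)]
scene4 [('red', 0.289, 0.0609, 24), ('yel', 0.478, 0.0352, 1)]
s8_raw [('red', 0.289, 0.0595, 31), ('yel', -0.143, 0.0363, 1)]
s9_raw [('red', 0.284, 0.0609, 27), ('yel', -0.547, 0.0364, 3)]
s10_raw [('red', 0.284, 0.0596, 29), ('yel', -0.719, 0.0371, 3)]
s11_raw [('red', 0.287, 0.0599, 25), ('yel', -0.741, 0.0378, 1)]
s12_raw [('red', 0.29, 0.0609, 23), ('yel', None)]

scene0 [('red', 0.296, 0.0509, 7), ('yel', 0.478, 0.0352, 1)]
s12_raw [('red', 0.296, 0.0508, 7), ('yel', None)]
s11_raw [('red', 0.29, 0.0501, 11), ('yel', -0.741, 0.0378, 1)]
[[[25, 30, 30], [26, 30, 31], [24, 31, 31], [23, 30, 32], [26, 31, 32], [24, 29, 30], [24, 31, 30], [25, 29, 30], [24, 29, 30], [25, 30, 31]], [[26, 31, 31], [25, 31, 30], [25, 34, 37], [26, 39, 44], [23, 34, 37], [25, 31, 32], [27, 31, 31], [25, 31, 31], [24, 29, 30], [26, 30, 31]], [[34, 41, 44], [28, 35, 38], [27, 43, 50], [25, 48, 56], [24, 40, 45], [24, 31, 31], [25, 31, 30], [24, 30, 29], [27, 33, 33], [27, 33, 34]],
[... 428 characters left out ...]
 120], [113, 121, 120]], [[92, 110, 117], [98, 116, 121], [101, 119, 125], [104, 118, 129], [116, 125, 133], [131, 138, 137], [138, 143, 139], [137, 143, 138], [133, 140, 137], [133, 140, 136]], [[106, 119, 122], [120, 130, 130], [115, 124, 133], [96, 104, 135], [101, 107, 135], [127, 133, 138], [138, 144, 140], [139, 145, 140], [139, 145, 140], [138, 144, 139]], [[119, 130, 128], [128, 136, 133], [113, 120, 132], [81, 88, 133], [84, 91, 130], [116, 123, 131], [132, 138, 135], [137, 143, 138], [138, 145, 140], [138, 144, 139]], [[123, 132, 128], [121, 130, 127], [99, 107, 124], [70, 79, 127], [78, 87, 122], [102, 111, 117], [118, 125, 121], [127, 133, 128], [132, 138, 134], [131, 139, 135]]]
```

```bash
sed -i "s/np.clip(np.minimum(r,g\*1.15)-b-45,0,None)/np.clip(.68*r-b,0,None)/; s/if nm=='yel' and r\[y,x\]-g\[y,x\]>40: continue/if nm=='yel' and r[y,x]>1.3*g[y,x]: continue/; s/(.033,.047)/(.030,.046)/" ang.py
python3 ang.py scene0 scene1 scene4 s8_raw s9_raw s10_raw s11_raw s12_raw
```

```text
scene0 [('red', 0.29, 0.061, 21), ('yel', 0.498, 0.0326, 5)]
scene1 [('red', 0.289, 0.0602, 27), ('yel', 0.492, 0.0326, 5)]
scene4 [('red', 0.289, 0.0609, 24), ('yel', 0.498, 0.0327, 5)]
s8_raw [('red', 0.289, 0.0595, 31), ('yel', -0.127, 0.0337, 14)]
s9_raw [('red', 0.284, 0.0609, 27), ('yel', -0.54, 0.0353, 11)]
s10_raw [('red', 0.284, 0.0596, 29), ('yel', -0.718, 0.0358, 12)]
s11_raw [('red', 0.287, 0.0599, 25), ('yel', -0.741, 0.0348, 11)]
s12_raw [('red', 0.29, 0.0609, 23), ('yel', 0.166, 0.0342, 7)]
```

```bash
sed -i "s/^C=.*/C=np.array([.5385,-.0619])/" ang.py; sed "s/RH=.070/RH=.057/" ang.py > ang2.py;for p in ang.py ang2.py; do python3 $p scene0 scene1 s8_raw s9_raw s10_raw s12_raw;done
python3 -c "
import cv2
a=cv2.imread('pics/top0.png')[190:212,258:298];cv2.imwrite('pics/tz.png',cv2.resize(a,None,fx=18,fy=18,interpolation=cv2.INTER_CUBIC))
a=cv2.imread('pics/s12_raw.png')[188:212,232:262];cv2.imwrite('pics/sz.png',cv2.resize(a,None,fx=20,fy=20,interpolation=cv2.INTER_CUBIC)*1)"
```

```text
scene0 [('red', 0.302, 0.0606, 17), ('yel', 0.5, 0.0337, 8)]
scene1 [('red', 0.3, 0.0597, 21), ('yel', 0.496, 0.0336, 8)]
s8_raw [('red', 0.3, 0.059, 26), ('yel', -0.085, 0.0353, 15)]
s9_raw [('red', 0.292, 0.0597, 23), ('yel', -0.473, 0.0362, 13)]
s10_raw [('red', 0.293, 0.0591, 26), ('yel', -0.646, 0.0367, 14)]
s12_raw [('red', 0.301, 0.0605, 17), ('yel', 0.194, 0.0352, 10)]
scene0 [('red', 0.31, 0.0536, 6), ('yel', 0.5, 0.0337, 8)]
scene1 [('red', 0.306, 0.0527, 10), ('yel', 0.496, 0.0336, 8)]
s8_raw [('red', 0.305, 0.0521, 15), ('yel', -0.085, 0.0353, 15)]
s9_raw [('red', 0.29, 0.0521, 12), ('yel', -0.473, 0.0362, 13)]
s10_raw [('red', 0.288, 0.052, 15), ('yel', -0.646, 0.0367, 14)]
s12_raw [('red', 0.309, 0.0535, 6), ('yel', 0.194, 0.0352, 10)]
```

View pics/sz.png

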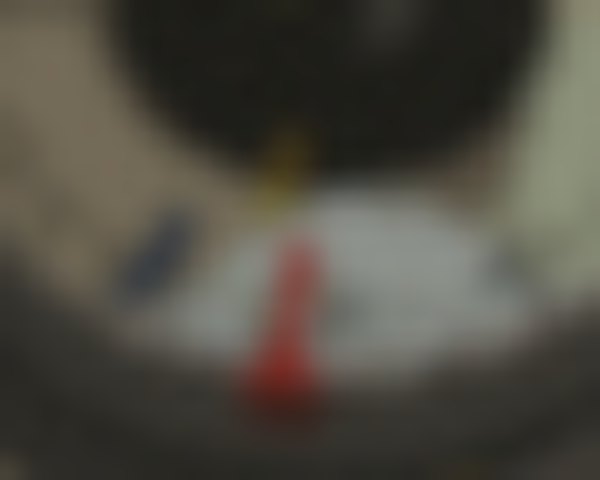

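View pics/tz.png

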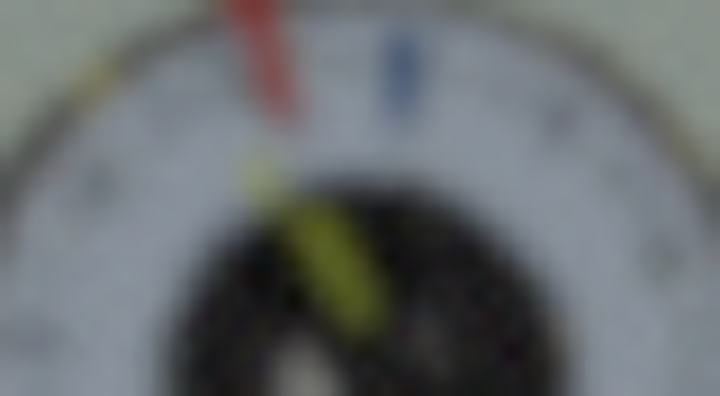

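The yellow measurement now agrees with the tool angle at every pose. The tab is at about 0.305 and the pointer at about 0.19, so I need about +0.114 rad, or 0.82 units.

```bash
python3 -m jog '[255,0,0,0,0,-0.3,0, 255,0,0,0,0,-0.6,0, 255,0,0,0,0,-0.82,0, 255,0,0,0,0,-0.82,0]'|head -1;python3 st.py s13; python3 ang.py s13_raw; python3 ang2.py s13_raw
```

```text
clock: 15.4
knob/tool psi 0.322 pos [ 0.541  -0.0604  0.0299] F [0.2 4.9 1.2] M [ 0.896 -0.253 -0.08 ] w 0.0125 q6 1.009
s13_raw [('red', 0.301, 0.0601, 19), ('yel', 0.302, 0.0342, 9)]
s13_raw [('red', 0.309, 0.0532, 8), ('yel', 0.302, 0.0342, 9)]
```

```bash
python3 -c "
import cv2
a=cv2.imread('pics/s13_raw.png')[188:212,232:262];cv2.imwrite('pics/sz2.png',cv2.resize(a,None,fx=20,fy=20,interpolation=cv2.INTER_CUBIC)*1)"
```

```text
(no output)
```

View pics/sz2.png

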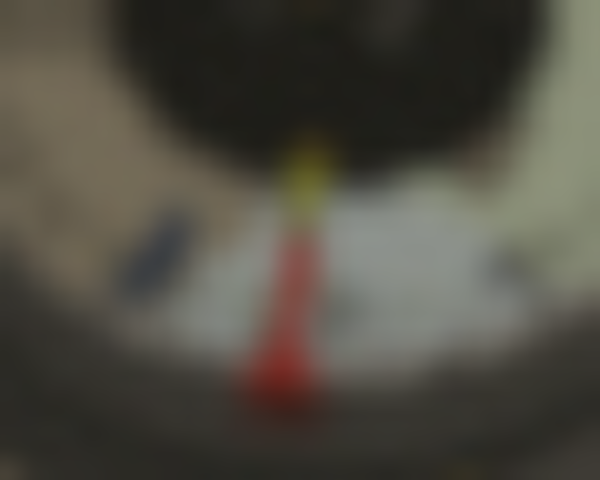

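The pointer (tip near (300,225)) lines up with the tab's inner end at (302,235). I'll relieve the side load, open and lift straight up.

```bash
python3 -m jog '[255,-0.05,0,-0.14,0,0,0, 255,-0.05,0,-0.14,0,0,0]' 25|head -1;python3 st.py; python3 -m jog '[0,-0.05,0,-0.14,0,0,0, 0,-0.05,0,-0.14,0,0,0, 0,-0.05,0,-0.14,0,0,0, 0,-0.05,0,-0.14,0,0,0, 0,-0.05,-3,-0.14,0,0,0, 0,-0.05,-8,-0.14,0,0,0, 0,-0.05,-14,-0.14,0,0,0, 0,-0.05,-17,-0.14,0,0,0, 0,-0.05,-17,-0.14,0,0,0]'
python3 st.py s14; python3 ang.py s14_raw; python3 ang2.py s14_raw; python3 -c "
from h import *
plan([.2,-.5,.2],-1.25)"
```

```text
clock: 15.8
knob/tool psi 0.323 pos [ 0.541  -0.0602  0.0299] F [ 0.6  1.2 -0.4] M [ 0.175 -0.228 -0.033] w 0.0123 q6 1.011
clock: 16.92
position: [0.5425, -0.0584, 0.2028]
ee_rot: [-0.116, 0.111, -0.697, 0.699]
contact_force: [0.7, -0.4, -0.4]
width: 0.0851
knob/tool psi 0.322 pos [ 0.5425 -0.0584  0.2028] F [ 0.7 -0.4 -0.4] M [-0.034  0.005  0.024] w 0.0851 q6 1.014
s14_raw [('red', 0.292, 0.0617, 22), ('yel', 0.296, 0.0361, 13)]
s14_raw [('red', 0.297, 0.0523, 10), ('yel', 0.296, 0.0361, 13)]
shift cm [46.228 -0.088 31.185] rot units [0.01  0.012 0.017]
shift cm [46.228 -0.088 31.185] rot units [ 2.7000e-02 -2.2488e+01 -1.5000e-02]
```

Now I'll move the arm aside for a clear view from both cameras.

```bash
python3 -m jog '[0,15,0,10,0,0,0, 0,46,0,31,0,0,0, 0,46,0,31,0,0,0, 0,46,0,31,0,0,0, 0,46,0,31,0,0,0, 0,46,0,31,0,0,0, 0,46,0,31,0,0,0, 0,46,0,31,0,0,0, 0,46,0,31,0,0,0, 0,46,0,31,0,0,0, 0,46,0,31,0,0,0, 0,46,0,31,0,0,0]'
python3 st.py s15; python3 ang.py s15_raw; python3 ang2.py s15_raw; python3 -c "
from h import *
im=get_image('top')['color'];cv2.imwrite('pics/top15.png',im)
a=im[184:244,246:310];b=cv2.imread('pics/s15_raw.png')[160:220,217:281]
cv2.imwrite('pics/j15.png',cv2.resize(np.hstack([a,b]),None,fx=6.2,fy=6.2,interpolation=cv2.INTER_CUBIC))"
```

```text
clock: 18.58
position: [0.2035, -0.4962, 0.1993]
ee_rot: [0.114, -0.114, 0.699, -0.697]
contact_force: [0.7, -0.4, -0.3]
width: 0.0856
knob/tool psi 0.324 pos [ 0.2035 -0.4962  0.1993] F [ 0.7 -0.4 -0.3] M [-0.015  0.013  0.033] w 0.0856 q6 -0.065
s15_raw [('red', 0.301, 0.0602, 17), ('yel', 0.297, 0.0343, 8)]
s15_raw [('red', 0.309, 0.0533, 6), ('yel', 0.297, 0.0343, 8)]
```

View pics/j15.png

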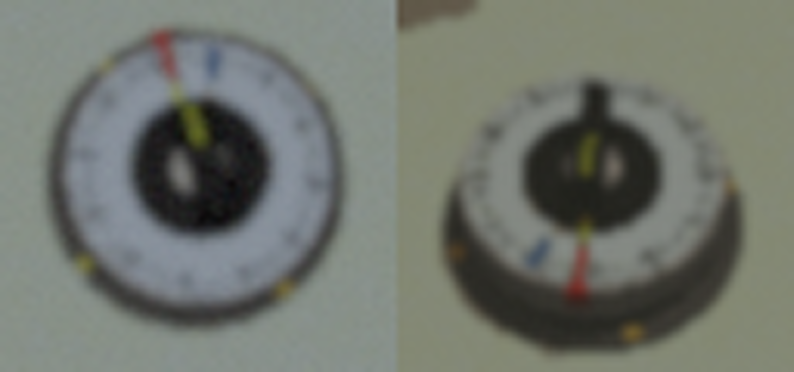

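View pics/top15.png

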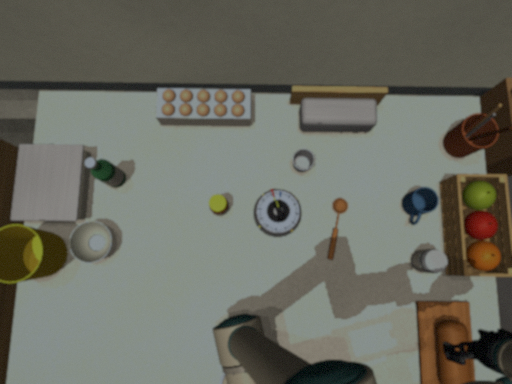

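Both views show the pointer tip meeting the tab: top view pointer (176,91) and tab end (175,80), scene view (584,235) and (583,245). Nothing else has moved, so I'll hand in.

```bash
python3 -c "
from rig import sign_off; print(sign_off())"
```

```text
the job is handed in; nothing more can be done
None
```

The timer was wound to its stop, held there, and turned back so its yellow pointer stands at the red tab. I let go and handed the job in at about 19 s.

- **Winding and hold:** I wound clockwise past the blue mark and felt the stop about 0.57 rad beyond it. I held it there for about 0.9 s. The wrist torque read 0.35–0.40 N m during the hold, which is within the firm range and below forcing.
- **Final setting:** with the arm clear, the scene view puts the pointer at 0.297 rad and the tab at 0.301–0.309 rad. A hand check in the top view gives 0.31 against 0.30. So they agree to about 0.01 rad, which is as fine as the pictures resolve.
- **Bystanders:** the jar, cup, spoon and other things look unmoved in the last top picture.

**Checks that disagreed:**
- **Fingertip height:** the fingers really end about 30 mm above the reported TCP when shut, so the first pinch closed on nothing just above the knob. I corrected this from the pictures.
- **Dial axis:** the camera's estimate of the axis differed from the robot's by about 2.5 mm. I allowed for that when measuring the angles.

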